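# Make up two toy gift sets

## Task

Make up the two gift sets on the packing counter: the red fire engine, the green tree and the doll in the red coat go into the square three-bay box, and the yellow bus and the doll in the blue coat into the slim two-bay box. Each vehicle lies in the long bay of its box and each doll or tree has a small bay to itself (in the square box, tree and doll may take either small bay); all stand upright on their wheels or feet, flat on the bay's floor. Leave the blue van and the petrol pump standing where they are.

Things in the scene. Friction and masses are not known exactly. Their poses are not given: they have to be found in the camera images.
- fire_engine: Loose red wooden fire engine, pale windows, beech ladder and small blue lamp on the roof; origin under its centre, x along its length (front to -x), z up. 92 mm long; flat parallel sides 40 mm apart; four fixed wheels, 22 mm diameter, at x = +-27 mm reach 46 mm over all, leaving the sides' middle free to grip. Sides from 10 to 44 mm height, ladder top at 50 mm. 100 g.
- bus: Loose yellow wooden bus, row of pale windows, cream panel on the roof; origin under its centre, x along its length (front to -x), z up. 92 mm long; flat parallel sides 40 mm apart; four fixed wheels, 22 mm diameter, at x = +-27 mm reach 46 mm over all, leaving the sides' middle free to grip. Sides from 10 to 50 mm height. 110 g.
- tree: Loose wooden toy conifer, dark green, sawn from 18 mm board as three stacked triangles, 70 mm tall, on a beech foot 40 (x) x 30 (y) x 8 mm. Origin under the foot's centre, z up. Flat faces look to +-y, 18 mm apart; the green begins at 14 mm height, 43 mm wide (along x) there, about 30 mm at mid-height. 35 g.
- red_doll: Loose wooden peg doll: upright cylinder of 28 mm diameter and 46 mm height with a red coat, above it a round head with a red cap, 70 mm in all. Origin under its centre, z up; its front (buttons) looks to -x. About 35 g.
- blue_doll: Loose wooden peg doll like the other (28 mm diameter, cylinder 46 mm, 70 mm in all, origin under its centre), with a blue coat and a blue cap. About 35 g.
- square_box: Gift-box base, kraft board, red lining, 136 (x) x 150 (y) mm, fixed. Origin under its centre, on the counter. Floor top at z = 4 mm; walls and dividers 4 mm thick, tops at z = 16 mm. Bays (inner size, centre in its frame): long bay 128 (x) x 72 (y) mm at (0, -35) mm; two small bays 62 (x) x 66 (y) mm at (-33, +38) and (+33, +38) mm.
- slim_box: Gift-box base, kraft board, pale blue lining, 198 (x) x 80 (y) mm, fixed. Origin under its centre, on the counter. Floor top at z = 4 mm; walls and divider 4 mm thick, tops at z = 16 mm. Bays (inner size, centre in its frame): long bay 120 (x) x 72 (y) mm at (-35, 0) mm; small bay 66 (x) x 72 (y) mm at (+62, 0) mm.
- van: Stays where it is: loose blue wooden delivery van, 92 (x) x 46 (y) mm, 50 mm tall (cab 36 mm), cream panel on the roof. Origin under its centre. About 100 g.
- pump: Stays where it is: loose wooden petrol pump, cream with an orange top and a beech foot 40 (x) x 34 (y) mm, 64 mm tall. Origin under its centre. About 60 g.
There are look-alikes about, which are no part of the job. What is shaped like the bus but turquoise is not meant.

How it is judged (in metres and radians):
At the end, for the whole second after the job is handed in: Each toy's origin within 16 to 25 mm (along the box's x and y) of its bay's centre, so wholly in the bay: vehicles in the long bays, tree and dolls one to a small bay; undersides less than 9 mm above the counter, upright within 7 degrees, at rest, released; van and pump within 30 mm of their start (x of fire_engine in the frame of square_box between -0.022 and 0.022 m and y of fire_engine in the frame of square_box between -0.051 and -0.019 m and ((x of tree in the frame of square_box between -0.053 and -0.013 m and y of tree in the frame of square_box between 0.016 and 0.06 m and x of red_doll in the frame of square_box between 0.013 and 0.053 m and y of red_doll in the frame of square_box between 0.016 and 0.06 m) or (x of red_doll in the frame of square_box between -0.053 and -0.013 m and y of red_doll in the frame of square_box between 0.016 and 0.06 m and x of tree in the frame of square_box between 0.013 and 0.053 m and y of tree in the frame of square_box between 0.016 and 0.06 m)) and x of bus in the frame of slim_box between -0.053 and -0.017 m and y of bus in the frame of slim_box between -0.016 and 0.016 m and x of blue_doll in the frame of slim_box between 0.04 and 0.084 m and y of blue_doll in the frame of slim_box between -0.025 and 0.025 m and z of each of fire_engine, tree, red_doll in the frame of square_box below 0.009 m and angle between each of fire_engine, bus, tree, red_doll, blue_doll's own z axis and vertical below 0.12 rad and linear speed of each of fire_engine, bus, tree, red_doll, blue_doll below 0.02 m/s and z of each of bus, blue_doll in the frame of slim_box below 0.009 m); the robot touches nothing.
It fails at once if the blue van was moved by more than 30 mm or knocked over (distance of van from where it was at the start of the episode above 0.03 m or angle between van's own z axis and vertical above 0.5 rad).
It fails at once if the petrol pump was moved by more than 30 mm or knocked over (distance of pump from where it was at the start of the episode above 0.03 m or angle between pump's own z axis and vertical above 0.5 rad).
It also fails if it takes over 109 s, if anything falls off the work surface, if the arm or the gripper's body presses on something with over 40 N, if the wrist force passes 120 N, or if a joint passes its speed limit or range.

## Robot

A 6-joint arm with a two-finger parallel gripper is mounted at the origin on the work surface. World frame = base frame: x ahead of the robot, y to its left, z up, the work surface at z = 0. Lengths are in mm, angles in rad, forces in N, time in s.
With the tool pointing down it reaches from about 300 to 775 mm from the base axis. Payload 14.6 kg.
Tool frame: the origin (TCP) lies between the finger pads; the fingertips stand 25 mm ahead of it and the grasp point (between the pads) lies 6 mm ahead of it; z points along the fingers, x is the direction in which the jaws open and shut, and the axes are right-handed (so a half turn about z gives the same grasp; the last joint's range is limited). The gripper opens to 94 mm and grips with 3 to 60 N. Pads are 16 mm wide; open, the fingers measure 119 mm over their backs; the gripper's body (75 mm by 177 mm) begins 78 mm behind the grasp point.
Start: joints at [-1.343, 0.3, 1.521, -0, 1.321, -0.067], TCP at [159.795, -526.265, 230.446] pointing down, gripper open.
Joint ranges: [-3.03, 3.03], [-0.79, 2.21], [0.23, 2.52], [-1.04, 4.18], [0, 3.07], [-2.55, 2.55]. Speed limits (rad/s): [2.22, 2.22, 2.57, 3.14, 3.14, 3.14].

## Interface

Orientations are given as [roll, pitch, yaw] about the fixed x, y, z axes, in that order (R = Rz(yaw) Ry(pitch) Rx(roll)).
In Python, from cell import manip gives the robot as it stands.
- The arm moves only by the tool apply_moves, never from a script. Its argument "series" is a list of rows, each a list of 3 entries, a list of its own where there are three numbers: the shift along the world's x, y, z in cm, then the turn, a rotation vector about the world's x, y, z in rad, then the opening in per cent of the stroke, from 0 (shut) to 100 (fully open). A call has exactly 10 rows; each row is the pose to reach, as a shift and turn from the pose commanded when the call began; what a row does not reach only later rows make up. A row lasts 1/8 s, in which the tool goes at most 62.5 mm and 10.7 degrees, less where a joint would pass 70% of its speed; a pose out of reach is approached as far as the arm can. A call with a gripper value outside its range is refused whole. The fingers move at their own pace and stop on an object; "grip_force" is the grip in N (left out, the last holds). Time passes only in rows, so rows that repeat a pose let the fingers close, or fill a call up. It gives the time, the measured TCP pose, the force and the opening at its end, in the units of the state.
- manip.read_state(): the state, without advancing time (a new reading comes with each control period).
- manip.camera(name): name is "scene" or "top"; returns (picture, depth): 384x512x3 uint8, red, green, blue; 384x512 float32, mm along the optical axis (not along the pixel's ray), 0 where there is no reading.
- manip.camera_info(name): a dict with "intrinsics" (3x3 intrinsics, pixels), "dist" ([k1, k2, p1, p2, k3] as OpenCV has them; the pictures are not rectified), "extrinsics" (4x4, takes a point from world to camera coordinates). Camera axes: x right, y down, z forward; pixel columns grow to the right and rows downward; lengths in mm; the calibration is good to about 2 mm. A picture is of the moment at which its call begins. camera_info takes no time and is no camera call.
- manip.sign_off(): hands the job in, once; it reports no verdict.
The state is a dict: "clock": time; "joints": joint angles; "qd": joint speeds; "effort": joint torques, N m; "eef_pos": TCP position; "eef_rot": TCP orientation; "wrist_force": force on the tool from outside, world axes, zero at the start; "moment": the same for the moment, N m; "finger_gap": finger opening in mm.
Only numpy, scipy, OpenCV 4.12 (cv2) and the standard library are available. Lean on these libraries where they do the work, as an engineer would, in place of code of your own. Each camera call takes 0.05 s, during which the arm holds its last target.

## Working session

There is one attempt and no reset: what is moved stays moved. The work goes in short steps, Python scripts to look and compute and a tool call to move; the robot and the scene stay as the last step left them, time stands still between calls to the robot, and variables do not carry over. Pictures are saved under pics/ and viewed, and the job is handed in when it is done.

Besides the shell and the picture viewer there is one more tool, called as name(argument=value, ...) on one line, values as JSON. apply_moves: Moves the arm, as the interface text tells. Its arguments: {"type":"object","properties":{"series":{"type":"array","items":{"type":"array"}},"grip_force":{"type":"number"}},"required":["series"]}

```bash
mkdir -p pics; ls; python3 - <<'E'
from cell import manip
import cv2,numpy as np
s=manip.read_state();print(s['clock'],s['eef_pos'],s['eef_rot'],s['finger_gap'])
for n in ['scene','top']:
    p,d=manip.camera(n);cv2.imwrite(f'pics/{n}0.png',cv2.resize(p[:,:,::-1],(800,600)))
    np.savez(f'{n}0.npz',p=p,d=d)
    i=manip.camera_info(n);print(i)
E
```

```text
pics
0.0 [ 159.73071924 -526.02421162  229.87376534] [-3.14152015e+00  1.24384316e-03 -1.27599201e+00] 93.92606481427687
{'intrinsics': array([[466.52455224,   0.        , 250.72172399],
       [  0.        , 466.52455224, 190.55659288],
       [  0.        ,   0.        ,   1.        ]]), 'dist': array([-0.11705159,  0.        ,  0.        ,  0.        ,  0.        ]), 'extrinsics': array([[ 1.98391384e-01,  9.80079687e-01, -9.20140782e-03,
        -1.09111300e+02],
       [ 5.14818922e-01, -1.12191037e-01, -8.49926261e-01,
        -2.43638033e+02],
       [-8.34027779e-01,  1.63880988e-01, -5.26821303e-01,
         1.94337330e+03],
       [ 0.00000000e+00,  0.00000000e+00,  0.00000000e+00,
         1.00000000e+00]])}
{'intrinsics': array([[438.92010679,   0.        , 259.50986403],
       [  0.        , 438.92010679, 192.03814059],
       [  0.        ,   0.        ,   1.        ]]), 'dist': array([-0.09569127,  0.        ,  0.        ,  0.        ,  0.        ]), 'extrinsics': array([[ 7.83414541e-03, -9.99941841e-01,  7.41220855e-03,
         1.20983891e+01],
       [-9.84809658e-01, -9.00097159e-03, -1.73403923e-01,
         4.91551712e+02],
       [ 1.73460555e-01, -5.94114301e-03, -9.84822897e-01,
         1.37237968e+03],
       [ 0.00000000e+00,  0.00000000e+00,  0.00000000e+00,
         1.00000000e+00]])}
```

View pics/scene0.png

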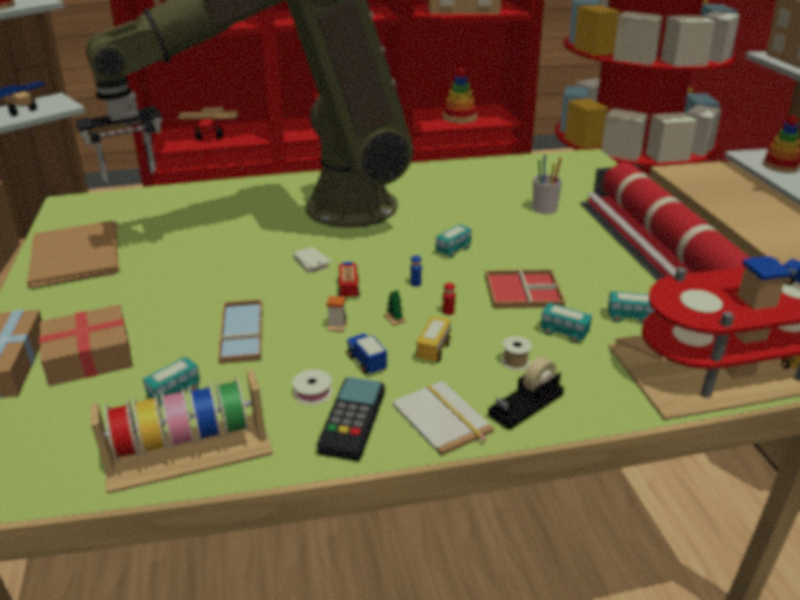

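View pics/top0.png

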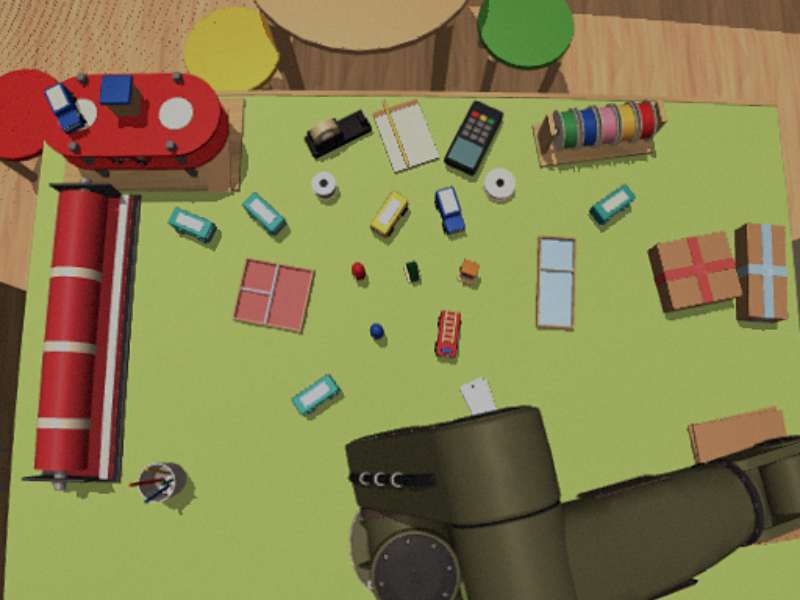

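The top view shows (800x600 px) the fire engine at (448,333), tree (412,271), red doll (358,271), blue doll (376,331), bus (390,214), van (450,210) and pump (469,269). The square box is at (274,296) and the slim box at (556,282). Next I'll measure them through depth.

```bash
cat > h.py <<'E'
import cv2,numpy as np
from cell import manip
def cloud(n,d):
    i=manip.camera_info(n);K=i['intrinsics'];T=i['extrinsics']
    v,u=np.mgrid[0:384,0:512]
    q=cv2.undistortPoints(np.stack([u,v],-1).reshape(-1,1,2).astype(np.float64),K,i['dist']).reshape(384,512,2)
    c=np.dstack([q[...,0]*d,q[...,1]*d,d])
    return (c-T[:3,3])@T[:3,:3]
def proj(n,P):
    i=manip.camera_info(n);T=i['extrinsics']
    return cv2.projectPoints(np.array(P,float).reshape(-1,3),cv2.Rodrigues(T[:3,:3])[0],T[:3,3],i['intrinsics'],i['dist'])[0].reshape(-1,2)
E
python3 - <<'E'
from h import *
z=np.load('top0.npz');p=z['p'];d=z['d'];W=cloud('top',d)
print('table z',np.median(W[215:225,215:230,2]))
# heights: connected comps
m=((W[...,2]>6)&(d>0)&(W[...,0]>250)&(W[...,0]<760)&(abs(W[...,1])<420)).astype(np.uint8)
n,l,st,c=cv2.connectedComponentsWithStats(m)
for k in range(1,n):
    if st[k,4]<25: continue
    P=W[l==k]; zt=np.percentile(P[:,2],95)
    P2=P[P[:,2]>zt-8] if zt>25 else P
    r=cv2.minAreaRect(P2[:,:2].astype(np.float32))
    print(k,(c[k]*1.5625).round(),st[k,4],'z',zt.round(1),'rect',np.round(r[0],1),np.round(r[1],1),round(r[2],1),p[l==k].mean(0).round())
a=cv2.resize(p[130:245,140:390,::-1],None,fx=3.2,fy=3.2,interpolation=cv2.INTER_CUBIC);cv2.imwrite('pics/c0.png',a)
E
```

```text
table z 0.3406234677761618
1 [323. 186.] 185 z 45.6 rect [739.4 195.4] [40.2 50.7] 0.4 [147. 145. 143.]
2 [229. 185.] 78 z 27.4 rect [748.1 409.3] [20.7 20.7] 5.1 [124.  95.  65.]
3 [499. 188.] 194 z 30.5 rect [ 740.8 -184.6] [65.7 37.4] 89.2 [163. 161. 153.]
20 [449. 210.] 406 z 54.5 rect [703.3 -71.4] [59.9 41.1] 17.4 [ 89. 103. 130.]
42 [264. 214.] 396 z 54.9 rect [677.3 320.2] [90.2 40.2] 45.6 [ 99. 140. 133.]
46 [389. 215.] 410 z 55.5 rect [677.3  53.3] [40.9 92.2] 57.7 [151. 144.  94.]
63 [601. 210.] 184 z 55.7 rect [ 695.5 -408.2] [39.4 50.2] 36.7 [ 69. 113. 103.]
227 [555. 279.] 593 z 20.2 rect [ 540.2 -305.6] [ 84.  199.4] 87.0 [147. 144. 137.]
327 [270. 293.] 761 z 19.5 rect [508.7 301. ] [162.8 140.1] 81.1 [158. 106.  93.]
348 [468. 272.] 148 z 67.8 rect [ 555.8 -114.5] [32.6 29. ] 69.1 [141.  96.  54.]
353 [358. 271.] 83 z 72.9 rect [553.  116.1] [21.6 21.6] 25.4 [116.  34.  27.]
354 [411. 272.] 108 z 67.9 rect [554.4   3.2] [11.9 21. ] 32.7 [54. 70. 42.]
453 [559. 296.] 55 z 10.4 rect [ 511.3 -311.3] [44.1 32. ] 54.4 [159. 180. 188.]
457 [288. 300.] 52 z 11.1 rect [499.4 264. ] [30.8 52.4] 36.5 [176.  98.  92.]
535 [447. 334.] 397 z 52.0 rect [422.1 -70.5] [40.1 91. ] 82.3 [147.  74.  64.]
583 [376. 331.] 74 z 74.2 rect [426.4  76.4] [18.8 17.8] 19.2 [31. 51. 91.]
860 [315. 394.] 428 z 55.4 rect [299.1 198.7] [40.4 93.3] 36.6 [107. 151. 143.]
886 [492. 403.] 661 z 686.7 rect [253.5 -88.8] [ 6.9 53.3] 0.2 [126. 126. 116.]
```

View pics/c0.png

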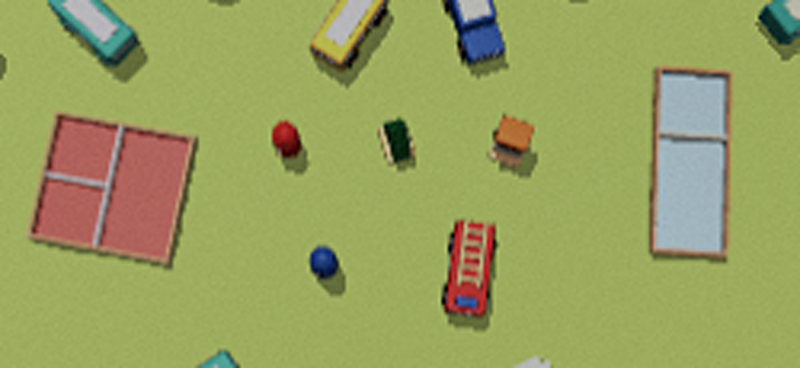

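```bash
cat > fit.py <<'E'
from h import *
from scipy.optimize import minimize
def fit(n,mask,verts,x0):
    # verts Nx3 local; sihouette hull IoU
    S=8
    ys,xs=np.where(mask);u0,v0,u1,v1=xs.min()-8,ys.min()-8,xs.max()+9,ys.max()+9
    M=mask[v0:v1,u0:u1].astype(np.float32)
    def cost(x):
        c,s=np.cos(x[2]),np.sin(x[2])
        P=np.c_[verts[:,0]*c-verts[:,1]*s+x[0],verts[:,0]*s+verts[:,1]*c+x[1],verts[:,2]]
        q=(proj(n,P)-[u0,v0]+.5)*S
        im=np.zeros((M.shape[0]*S,M.shape[1]*S),np.uint8)
        cv2.fillConvexPoly(im,cv2.convexHull(np.round(q*1).astype(np.int32)),1)
        r=cv2.resize(im.astype(np.float32),(M.shape[1],M.shape[0]),interpolation=cv2.INTER_AREA)
        return np.minimum(r,M).sum()/np.maximum(r,M).sum()*-1
    x0=np.array(x0,float)
    sim=np.vstack([x0,x0+[12,0,0],x0+[0,12,0],x0+[0,0,.2]])
    r=minimize(cost,x0,method='Nelder-Mead',options=dict(initial_simplex=sim,xatol=.02,fatol=1e-4,maxiter=400))
    return r.x,-r.fun
def box(lx,ly,z0,z1): return np.array([[a*lx/2,b*ly/2,c] for a in(-1,1) for b in(-1,1) for c in(z0,z1)])
def nongreen(p):
    b=cv2.GaussianBlur(p,(3,3),0).astype(float)
    R,G,B=b[...,0],b[...,1],b[...,2]
    return ~((G>R*1.03)&(B<.75*G)&(R>.65*G)) 
E
python3 - <<'E'
from fit import *
p=np.load('top0.npz')['p'];m=nongreen(p).astype(np.uint8)
n,l,st,c=cv2.connectedComponentsWithStats(m)
def comp(u,v):
    u,v=u/1.5625,v/1.5625;k=[i for i in range(1,n) if st[i,4]>40];i=min(k,key=lambda i:np.hypot(*(c[i]-[u,v])));print(st[i],end=' ');return l==i
vh=np.vstack([box(92,40,10,50),box(76,46,2,20)])
fe=np.vstack([box(92,40,10,44),box(76,46,2,20),box(70,20,44,50)])
cyl=np.array([[14*np.cos(a),14*np.sin(a),z] for a in np.arange(0,6.28,.4) for z in(0,46)]+[[10*np.cos(a),10*np.sin(a),z] for a in np.arange(0,6.28,.4) for z in(50,64)]+[[0,0,70]])
tr=np.vstack([box(40,30,0,8),box(43,18,14,14.1),box(2,18,70,70)])
for nm,uv,v,x0 in [('square',(274,296),box(136,150,0,16),(500,289,-.18)),('slim',(556,282),box(198,80,0,16),(530,-309,-.03)),
 ('fe',(448,333),fe,(422,-70,-.13)),('bus',(390,214),vh,(677,53,-.55)),('van',(450,210),vh,(703,-71,.2)),('tree',(412,271),tr,(554,3,-1.2)),('tree',(412,271),tr,(554,3,.3)),('red',(358,271),cyl,(553,116,0)),('blue',(376,331),cyl,(426,76,0))]:
    print(nm,*[np.round(a,3) for a in fit('top',comp(*uv),v,x0)])
P=cv2.resize(m*255,(800,600),interpolation=0);cv2.imwrite('pics/m.png',P)
a=cv2.resize(p[155:195,250:310,::-1],None,fx=10,fy=10,interpolation=cv2.INTER_CUBIC);cv2.imwrite('pics/t0.png',a)
E
```

```text
[ 148  164   54   49 1983] square [ 5.08960e+02  2.98422e+02 -1.74000e-01] 0.957
[ 342  150   28   62 1566] slim [ 5.41258e+02 -3.05057e+02 -5.60000e-02] 0.938
[278 198  18  32 449] fe [ 4.2414e+02 -7.1369e+01 -1.2200e-01] 0.927
[237 121  25  32 436] bus [ 6.81281e+02  5.44090e+01 -5.67000e-01] 0.931
[278 119  20  31 406] van [ 6.91121e+02 -7.66540e+01  2.64000e-01] 0.91
[258 168  12  13  89] tree [556.506   6.198  -1.359] 0.586
[258 168  12  13  89] tree [5.58208e+02 3.91200e+00 3.55000e-01] 0.713
[224 167  11  13 109] red [5.57828e+02 1.17736e+02 1.68000e-01] 0.765
[237 207   9  10  74] blue [4.2996e+02 7.7133e+01 1.2800e-01] 0.901
```

View pics/t0.png

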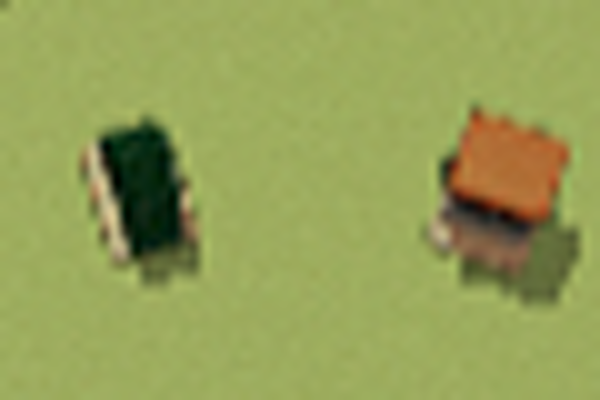

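View pics/m.png

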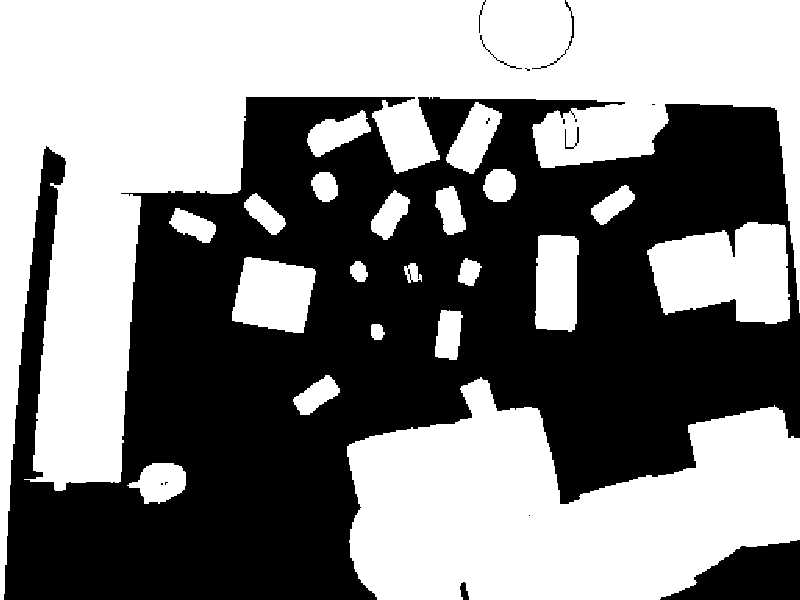

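```bash
python3 - <<'E'
from fit import *
cyl=np.array([[14*np.cos(a),14*np.sin(a),z] for a in np.arange(0,6.28,.4) for z in(0,46)]+[[10*np.cos(a),10*np.sin(a),z] for a in np.arange(0,6.28,.4) for z in(50,64)]+[[0,0,70]])
tr=np.vstack([box(40,30,0,8),box(43,18,14,14.1),box(2,18,70,70)])
for n in ['top','scene']:
    p=np.load(n+'0.npz')['p'];ng=nongreen(p)
    f=p.astype(int);R,G,B=f[...,0],f[...,1],f[...,2]
    def near(m,X):
        u=proj(n,X)[0]; nn,l,st,c=cv2.connectedComponentsWithStats(m.astype(np.uint8))
        i=min([i for i in range(1,nn) if st[i,4]>8],key=lambda i:np.hypot(*(c[i]-u)));print(n,st[i],p[int(c[i][1]),int(c[i][0])],end=' ');return l==i
    m=cv2.morphologyEx((ng|(G<70)).astype(np.uint8),cv2.MORPH_CLOSE,np.ones((3,3)))
    print('tree',fit(n,near(m,(556,4,30)),tr,(556,4,.25)))
    print('red',fit(n,near((R>1.5*G),(556,117,35)),cyl,(556,117,0)))
    print('blue',fit(n,near((B>1.2*G),(428,77,35)),cyl,(428,77,0)))
    if n=='scene':
        fe=np.vstack([box(92,40,10,44),box(76,46,2,20),box(70,20,44,50)])
        vh=np.vstack([box(92,40,10,50),box(76,46,2,20)])
        for nm,v,x in [('sq',box(136,150,0,16),(509,298,-.174)),('sl',box(198,80,0,16),(541,-305,-.056)),('fe',fe,(424,-71,-.12)),('bus',vh,(681,54,-.56))]:
            print(nm,fit(n,near(ng,(x[0],x[1],20)),v,x))
E
```

```text
top [258 168  12  13 109] [ 1 29  6] tree (array([5.58103324e+02, 3.79764632e+00, 3.48768955e-01]), np.float64(0.8757532835006714))
top [225 168   9  11  75] [153  31  34] red (array([5.57274732e+02, 1.17628941e+02, 6.82990525e-02]), np.float64(0.8760963082313538))
top [237 207   8  10  62] [ 39  72 137] blue (array([4.30318225e+02, 7.75027898e+01, 4.35568747e-02]), np.float64(0.8347368240356445))
scene [246 187  14  22 163] [ 5 49 12] tree (array([ 5.62611150e+02,  1.33220785e+00, -1.34702494e-01]), np.float64(0.7359477877616882))
scene [283 181   8  20 120] [94 15 21] red (array([5.48113833e+02, 1.19124048e+02, 2.89196322e-01]), np.float64(0.7135687470436096))
scene [263 170   6  13  66] [19 34 74] blue (array([4.22833333e+02, 7.65000000e+01, 3.13888889e-01]), np.float64(0.4397251605987549))
scene [ 310  172   68   46 1653] [176  76  67] sq (array([ 5.06422179e+02,  2.98223182e+02, -1.70176319e-01]), np.float64(0.6835228204727173))
scene [ 139  191   29   42 1089] [141 165 168] sl (array([ 5.38971785e+02, -3.04290109e+02, -5.37344554e-02]), np.float64(0.9652377963066101))
scene [208 167  23  46 602] [91 25 11] fe (array([ 4.21124874e+02, -7.13321914e+01, -1.64608263e-01]), np.float64(0.5213919878005981))
scene [266 179  27  53 695] [177 181 158] bus (array([ 6.76970321e+02,  5.27486234e+01, -5.34386571e-01]), np.float64(0.661699652671814))
```

apply_moves(series=[[[26.3, 45.5, -9], [0, 0, -0.417], 70], [[26.3, 45.5, -9], [0, 0, -0.417], 70], [[26.3, 45.5, -9], [0, 0, -0.417], 70], [[26.3, 45.5, -9], [0, 0, -0.417], 70], [[26.3, 45.5, -9], [0, 0, -0.417], 70], [[26.3, 45.5, -9], [0, 0, -0.417], 70], [[26.3, 45.5, -9], [0, 0, -0.417], 70], [[26.3, 45.5, -9], [0, 0, -0.417], 70], [[26.3, 45.5, -9], [0, 0, -0.417], 70], [[26.3, 45.5, -9], [0, 0, -0.417], 70]], grip_force=20)

```text
clock: 1.35
eef_pos: [423.1, -69.6, 139.8]
eef_rot: [3.14, 0.0, -1.69]
wrist_force: [0.4, -0.3, 0.5]
finger_gap: 65.8
```

apply_moves(series=[[[0, 0, -4], [0, 0, 0], 70], [[0, 0, -7], [0, 0, 0], 70], [[0, 0, -9], [0, 0, 0], 70], [[0, 0, -10], [0, 0, 0], 70], [[0, 0, -10], [0, 0, 0], 70], [[0, 0, -10], [0, 0, 0], 0], [[0, 0, -10], [0, 0, 0], 0], [[0, 0, -10], [0, 0, 0], 0], [[0, 0, -10], [0, 0, 0], 0], [[0, 0, -10], [0, 0, 0], 0]])

```text
clock: 2.6
eef_pos: [423.0, -71.3, 40.8]
eef_rot: [-3.141, -0.0, -1.693]
wrist_force: [-1.1, -0.2, 6.6]
finger_gap: 39.9
```

apply_moves(series=[[[0, 0, 4], [0, 0, 0], 0], [[0, 0, 10], [0, 0, 0], 0], [[1.2, 5, 11], [0, 0, -0.01], 0], [[2.5, 11, 11], [0, 0, -0.02], 0], [[4, 17, 11], [0, 0, -0.03], 0], [[5.4, 23, 11], [0, 0, -0.04], 0], [[6.8, 29, 11], [0, 0, -0.05], 0], [[7.9, 33.5, 11], [0, 0, -0.05], 0], [[7.9, 33.5, 9], [0, 0, -0.05], 0], [[7.9, 33.5, 5], [0, 0, -0.05], 0]])

```text
clock: 3.85
eef_pos: [502.2, 264.6, 90.4]
eef_rot: [-3.14, 0.001, -1.742]
wrist_force: [1.0, 0.6, -2.2]
finger_gap: 40.3
```

apply_moves(series=[[[0, 0, -2], [0, 0, 0], 0], [[0, 0, -3.5], [0, 0, 0], 0], [[0, 0, -4.2], [0, 0, 0], 0], [[0, 0, -4.6], [0, 0, 0], 0], [[0, 0, -4.6], [0, 0, 0], 0], [[0, 0, -4.6], [0, 0, 0], 60], [[0, 0, -4.6], [0, 0, 0], 60], [[0, 0, -4.6], [0, 0, 0], 60], [[0, 0, -3], [0, 0, 0], 60], [[0, 0, 3], [0, 0, 0], 60]])

```text
clock: 5.1
eef_pos: [500.5, 263.2, 119.8]
eef_rot: [3.137, -0.003, -1.743]
wrist_force: [-0.2, 0.5, 1.4]
finger_gap: 56.8
```

apply_moves(series=[[[1.8, -5, 1], [0, 0, 0], 64], [[3.7, -10, 1], [0, 0, 0], 64], [[5.5, -14.6, 1], [0, 0, 0], 64], [[5.5, -14.6, 1], [0, 0, 0], 64], [[5.5, -14.6, -3], [0, 0, 0], 64], [[5.5, -14.6, -6], [0, 0, 0], 64], [[5.5, -14.6, -8], [0, 0, 0], 64], [[5.5, -14.6, -8], [0, 0, 0], 64], [[5.5, -14.6, -8], [0, 0, 0], 0], [[5.5, -14.6, -8], [0, 0, 0], 0]])

```text
clock: 6.35
eef_pos: [557.2, 118.0, 41.6]
eef_rot: [-3.14, 0.001, -1.743]
wrist_force: [-0.5, -0.3, 0.5]
finger_gap: 43.5
```

```bash
cat > look.py <<'E'
import sys
from h import *
t=sys.argv[1];o=[]
for n in sys.argv[2:]:
    p,d=manip.camera(n);np.savez(f'{n}{t}.npz',p=p,d=d)
    b=p[110:260,140:400] if n=='top' else p[140:250,120:380]
    o.append(cv2.resize(b[:,:,::-1],None,fx=3,fy=3,interpolation=cv2.INTER_CUBIC)[:, :780])
cv2.imwrite(f'pics/l{t}.png',cv2.resize(np.vstack(o),None,fx=.75,fy=.75) if len(o)>1 else o[0])
s=manip.read_state();print(s['clock'],s['eef_pos'],s['finger_gap'])
E
python3 look.py 1 top scene
```

```text
6.45 [557.10560464 117.88212368  41.26419155] 35.590730071014505
```

View pics/l1.png

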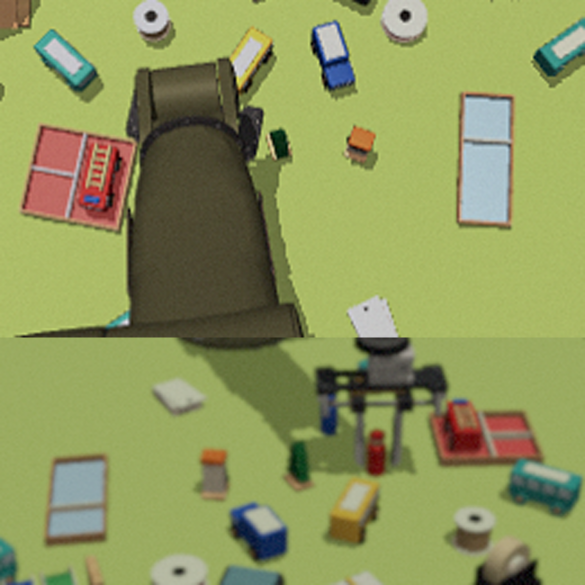

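The fire engine is in its bay (about (100,175) in the top crop), and the red doll stands between the fingers at (375,450) in the scene crop.

apply_moves(series=[[[0, 0, 0], [0, 0, 0], 0], [[0, 0, 0], [0, 0, 0], 0], [[0, 0, 2], [0, 0, 0], 0], [[0, 0, 7], [0, 0, 0], 0], [[-1, 2, 10], [0, 0, 0], 0], [[-2.8, 8, 11], [0, 0, 0], 0], [[-4.5, 14, 11], [0, 0, 0], 0], [[-6.5, 19.5, 11], [0, 0, 0], 0], [[-7.5, 22.3, 11], [0, 0, 0], 0], [[-7.5, 22.3, 8], [0, 0, 0], 0]])

```text
clock: 7.7
eef_pos: [481.6, 343.3, 121.7]
eef_rot: [-3.139, 0.003, -1.74]
wrist_force: [0.5, -0.4, -0.8]
finger_gap: 27.3
```

apply_moves(series=[[[0, 0, -3], [0, 0, 0], 0], [[0, 0, -5.5], [0, 0, 0], 0], [[0, 0, -7.1], [0, 0, 0], 0], [[0, 0, -7.6], [0, 0, 0], 0], [[0, 0, -7.6], [0, 0, 0], 0], [[0, 0, -7.6], [0, 0, 0], 48], [[0, 0, -7.6], [0, 0, 0], 48], [[0, 0, -7.6], [0, 0, 0], 48], [[0, 0, -5], [0, 0, 0], 48], [[0, 0, 1], [0, 0, 0], 48]])

```text
clock: 8.95
eef_pos: [480.8, 340.1, 129.3]
eef_rot: [3.138, -0.003, -1.743]
wrist_force: [0.4, 0.7, -0.2]
finger_gap: 45.4
```

apply_moves(series=[[[1.4, -6, 1], [0, 0, 0.1], 55], [[2.8, -12, 1], [0, 0, 0.2], 55], [[4.2, -18, 1], [0, 0, 0.3], 55], [[5.6, -24, 1], [0, 0, 0.4], 55], [[7, -30, 1], [0, 0, 0.47], 55], [[7.5, -33.7, 1], [0, 0, 0.47], 55], [[7.5, -33.7, 1], [0, 0, 0.47], 55], [[7.5, -33.7, -1], [0, 0, 0.47], 55], [[7.5, -33.7, -5], [0, 0, 0.47], 55], [[7.5, -33.7, -5], [0, 0, 0.47], 55]])

```text
clock: 10.2
eef_pos: [555.3, 4.8, 78.4]
eef_rot: [3.137, 0.002, -1.272]
wrist_force: [0.5, 0.8, 0.4]
finger_gap: 51.7
```

```bash
python3 look.py 2 top scene
```

```text
10.3 [557.14866542   4.44034887  81.50618927] 51.63610749498422
```

View pics/l2.png

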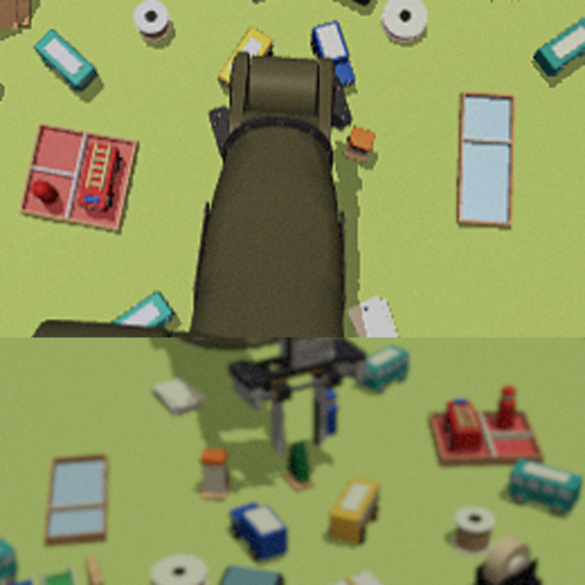

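The red doll stands in its small bay, around (43,190) in the top crop. The fingers straddle the tree.

apply_moves(series=[[[0, 0, -2], [0, 0, 0], 55], [[0, 0, -3.5], [0, 0, 0], 55], [[0, 0, -4], [0, 0, 0], 55], [[0, 0, -4], [0, 0, 0], 55], [[0, 0, -4], [0, 0, 0], 0], [[0, 0, -4], [0, 0, 0], 0], [[0, 0, -4], [0, 0, 0], 0], [[0, 0, -4], [0, 0, 0], 0], [[0, 0, -4], [0, 0, 0], 0], [[0, 0, -4], [0, 0, 0], 0]])

```text
clock: 11.55
eef_pos: [556.9, 3.7, 40.6]
eef_rot: [-3.141, -0.0, -1.273]
wrist_force: [-1.3, -0.7, 1.4]
finger_gap: 18.1
```

apply_moves(series=[[[0, 0, 4], [0, 0, 0], 0], [[0, 0, 10], [0, 0, 0], 0], [[-0.1, 5, 11], [0, 0, -0.1], 0], [[-0.3, 11, 11], [0, 0, -0.2], 0], [[-0.5, 17, 11], [0, 0, -0.3], 0], [[-0.7, 23, 11], [0, 0, -0.4], 0], [[-0.9, 29, 11], [0, 0, -0.47], 0], [[-1, 32.6, 11], [0, 0, -0.47], 0], [[-1, 32.6, 11], [0, 0, -0.47], 0], [[-1, 32.6, 7], [0, 0, -0.47], 0]])

```text
clock: 12.8
eef_pos: [548.0, 329.9, 112.4]
eef_rot: [-3.137, 0.003, -1.743]
wrist_force: [0.2, -0.2, -1.0]
finger_gap: 18.0
```

apply_moves(series=[[[0, 0, -3], [0, 0, 0], 0], [[0, 0, -5.2], [0, 0, 0], 0], [[0, 0, -6.2], [0, 0, 0], 0], [[0, 0, -6.6], [0, 0, 0], 0], [[0, 0, -6.6], [0, 0, 0], 0], [[0, 0, -6.6], [0, 0, 0], 42], [[0, 0, -6.6], [0, 0, 0], 42], [[0, 0, -6.6], [0, 0, 0], 42], [[0, 0, -4], [0, 0, 0], 42], [[0, 0, 2], [0, 0, 0], 42]])

```text
clock: 14.05
eef_pos: [545.7, 329.1, 129.0]
eef_rot: [3.137, -0.003, -1.743]
wrist_force: [0.1, -0.3, 0.2]
finger_gap: 39.7
```

apply_moves(series=[[[2.5, -5.5, 1], [0, 0, -0.1], 66], [[5, -11, 1], [0, 0, -0.2], 66], [[7.5, -16.5, 1], [0, 0, -0.3], 66], [[10.5, -22, 1], [0, 0, -0.393], 66], [[13.2, -27.6, 1], [0, 0, -0.393], 66], [[13.2, -27.6, 1], [0, 0, -0.393], 66], [[13.2, -27.6, 1], [0, 0, -0.393], 66], [[13.2, -27.6, -2], [0, 0, -0.393], 66], [[13.2, -27.6, -4], [0, 0, -0.393], 66], [[13.2, -27.6, -4], [0, 0, -0.393], 66]])

```text
clock: 15.3
eef_pos: [677.9, 54.7, 88.9]
eef_rot: [3.139, -0.002, -2.135]
wrist_force: [0.2, 0.2, 0.9]
finger_gap: 62.3
```

```bash
python3 look.py 3 top scene
```

```text
15.4 [679.02834892  54.28317404  91.24394241] 61.854151993145635
```

View pics/l3.png

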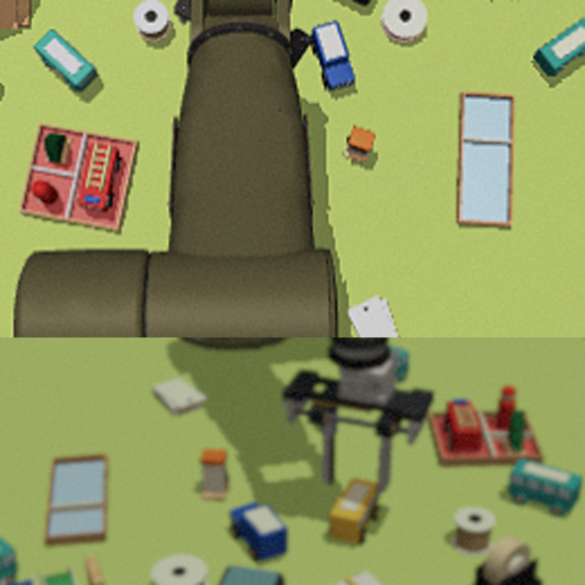

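The tree stands in its bay at (55,150) in the top crop, and the gripper is over the bus, with the van clear of the fingers.

apply_moves(series=[[[0, 0, -2], [0, 0, 0], 66], [[0, 0, -4], [0, 0, 0], 66], [[0, 0, -5], [0, 0, 0], 66], [[0, 0, -5], [0, 0, 0], 66], [[0, 0, -5], [0, 0, 0], 0], [[0, 0, -5], [0, 0, 0], 0], [[0, 0, -5], [0, 0, 0], 0], [[0, 0, -5], [0, 0, 0], 0], [[0, 0, -5], [0, 0, 0], 0], [[0, 0, -5], [0, 0, 0], 0]])

```text
clock: 16.65
eef_pos: [679.0, 53.7, 40.9]
eef_rot: [-3.141, 0.0, -2.136]
wrist_force: [-0.8, -0.5, 5.5]
finger_gap: 40.0
```

apply_moves(series=[[[0, 0, 4], [0, 0, 0], 0], [[0, 0, 10], [0, 0, 0], 0], [[-2, -4, 12], [0, 0, 0.1], 0], [[-4.5, -9, 12], [0, 0, 0.2], 0], [[-7, -14.5, 12], [0, 0, 0.3], 0], [[-9.5, -20, 12], [0, 0, 0.4], 0], [[-12, -25, 12], [0, 0, 0.51], 0], [[-14.5, -30, 12], [0, 0, 0.51], 0], [[-17.4, -35.7, 12], [0, 0, 0.51], 0], [[-17.4, -35.7, 12], [0, 0, 0.51], 0]])

```text
clock: 17.9
eef_pos: [502.7, -306.4, 160.0]
eef_rot: [3.141, 0.0, -1.631]
wrist_force: [-0.2, 0.2, -2.0]
finger_gap: 40.0
```

apply_moves(series=[[[0, 0, -5], [0, 0, 0], 0], [[0, 0, -9], [0, 0, 0], 0], [[0, 0, -11], [0, 0, 0], 0], [[0, 0, -11.6], [0, 0, 0], 0], [[0, 0, -11.6], [0, 0, 0], 0], [[0, 0, -11.6], [0, 0, 0], 60], [[0, 0, -11.6], [0, 0, 0], 60], [[0, 0, -11.6], [0, 0, 0], 60], [[0, 0, -9], [0, 0, 0], 60], [[0, 0, -3], [0, 0, 0], 60]])

```text
clock: 19.15
eef_pos: [503.8, -302.6, 129.3]
eef_rot: [3.137, 0.003, -1.626]
wrist_force: [0.4, -0.3, 0.7]
finger_gap: 56.5
```

apply_moves(series=[[[-1.2, 6, 1], [0, 0, 0], 60], [[-2.4, 12, 1], [0, 0, 0], 60], [[-3.6, 18, 1], [0, 0, 0], 60], [[-4.8, 24, 1], [0, 0, 0], 60], [[-6, 30, 1], [0, 0, 0], 60], [[-7.2, 36, 1], [0, 0, 0], 60], [[-7.6, 38, 1], [0, 0, 0], 60], [[-7.6, 38, 1], [0, 0, 0], 60], [[-7.6, 38, -2], [0, 0, 0], 60], [[-7.6, 38, -4], [0, 0, 0], 60]])

```text
clock: 20.4
eef_pos: [428.9, 75.7, 89.6]
eef_rot: [3.141, -0.0, -1.627]
wrist_force: [0.2, 0.2, 0.3]
finger_gap: 56.6
```

```bash
python3 look.py 4 top scene
```

```text
20.5 [428.08803963  75.63552638  88.92483099] 55.963960839326134
```

View pics/l4.png

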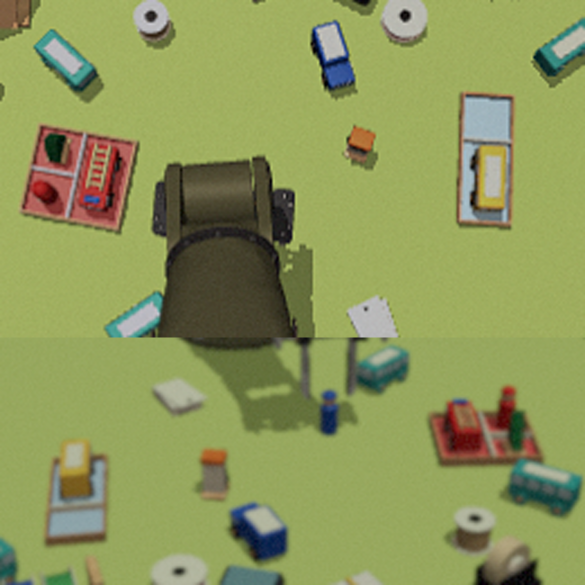

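The bus is in the slim box's long bay at (490,178), and the blue doll is between the fingers. I'll lower and grip it.

apply_moves(series=[[[0, 0, -2], [0, 0, 0], 60], [[0, 0, -4], [0, 0, 0], 60], [[0, 0, -5], [0, 0, 0], 60], [[0, 0, -5], [0, 0, 0], 60], [[0, 0, -5], [0, 0, 0], 0], [[0, 0, -5], [0, 0, 0], 0], [[0, 0, -5], [0, 0, 0], 0], [[0, 0, -5], [0, 0, 0], 0], [[0, 0, -5], [0, 0, 0], 0], [[0, 0, -5], [0, 0, 0], 0]])

```text
clock: 21.75
eef_pos: [429.0, 76.8, 40.7]
eef_rot: [-3.141, 0.0, -1.626]
wrist_force: [-1.0, -0.5, 5.3]
finger_gap: 27.3
```

apply_moves(series=[[[0, 0, 4], [0, 0, 0], 0], [[0, 0, 10], [0, 0, 0], 0], [[2, -5, 12], [0, 0, 0], 0], [[4.4, -10, 12], [0, 0, 0], 0], [[6.8, -15.5, 12], [0, 0, 0], 0], [[9.5, -21, 12], [0, 0, 0], 0], [[12, -26.5, 12], [0, 0, 0], 0], [[14.5, -32, 12], [0, 0, 0], 0], [[17.3, -38.5, 12], [0, 0, 0], 0], [[17.3, -38.5, 12], [0, 0, 0], 0]])

```text
clock: 23.0
eef_pos: [601.7, -311.3, 158.8]
eef_rot: [3.14, 0.0, -1.629]
wrist_force: [-0.3, 0.3, -1.0]
finger_gap: 27.3
```

apply_moves(series=[[[0, 0, -5], [0, 0, 0], 0], [[0, 0, -9], [0, 0, 0], 0], [[0, 0, -11], [0, 0, 0], 0], [[0, 0, -11.6], [0, 0, 0], 0], [[0, 0, -11.6], [0, 0, 0], 0], [[0, 0, -11.6], [0, 0, 0], 50], [[0, 0, -11.6], [0, 0, 0], 50], [[0, 0, -11.6], [0, 0, 0], 50], [[0, 0, -8], [0, 0, 0], 50], [[0, 0, -2], [0, 0, 0], 50]])

```text
clock: 24.25
eef_pos: [600.9, -307.8, 139.6]
eef_rot: [3.138, 0.002, -1.626]
wrist_force: [-0.1, -0.2, -0.5]
finger_gap: 46.8
```

apply_moves(series=[[[-5, 0, 4], [0, 0, 0], 50], [[-10, 0, 6], [0, 0, 0], 50], [[-15, 0, 6], [0, 0, 0], 50], [[-20, -3, 6], [0, 0, 0], 50], [[-25, -7, 6], [0, 0, 0], 50], [[-30, -11, 6], [0, 0, 0], 50], [[-35, -15, 6], [0, 0, 0], 50], [[-38, -17, 6], [0, 0, 0], 50], [[-40, -18, 6], [0, 0, 0], 50], [[-40, -18, 6], [0, 0, 0], 50]])

```text
clock: 25.5
eef_pos: [200.8, -488.7, 200.5]
eef_rot: [-3.142, -0.0, -1.628]
wrist_force: [0.8, -0.2, -0.4]
finger_gap: 46.8
```

```bash
python3 look.py 5 top scene; python3 - <<'E'
from h import *
z=np.load('top5.npz');p=z['p'];W=cloud('top',z['d']);f=p.astype(int);R,G,B=f[...,0],f[...,1],f[...,2]
for nm,C,yaw in [('square',(508,298),-.172),('slim',(540,-305),-.055)]:
    c,s=np.cos(yaw),np.sin(yaw);X=W[...,0]-C[0];Y=W[...,1]-C[1]
    lx=X*c+Y*s;ly=-X*s+Y*c
    m=((abs(lx)<105)&(abs(ly)<80)&(W[...,2]>30)).astype(np.uint8)
    n,l,st,cc=cv2.connectedComponentsWithStats(m)
    for k in range(1,n):
        if st[k,4]>8:
            q=l==k;h=np.percentile(W[q,2],95);t=q&(W[...,2]>h-8)
            print(nm,st[k,4],'h',h.round(1),'mid',((lx[t].max()+lx[t].min())/2).round(1),((ly[t].max()+ly[t].min())/2).round(1),p[q].mean(0).round())
z0=np.load('top0.npz')
# van & pump shift
for nm,(u,v) in dict(van=(288,134),pump=(300,173)).items():
    a=z0['p'][v-22:v+22,u-20:u+20];b=p[v-22:v+22,u-20:u+20]
    print(nm,cv2.phaseCorrelate(a.mean(2),b.mean(2)))
E
```

```text
25.6 [ 202.18126597 -488.04738687  200.53195777] 47.217406360709035
square 73 h 71.1 mid 32.3 37.5 [11. 38. 17.]
square 380 h 56.6 mid -1.1 -35.0 [149.  79.  69.]
square 69 h 76.5 mid -35.7 37.1 [120.  26.  25.]
slim 72 h 77.0 mid 60.9 1.7 [28. 49. 95.]
slim 360 h 59.3 mid -35.2 1.0 [172. 160. 103.]
van ((0.022518034460770053, 0.5120252513919006), 1.021401189699527)
pump ((0.05373907596305472, 0.49098909378963995), 1.0022260132744272)
```

View pics/l5.png

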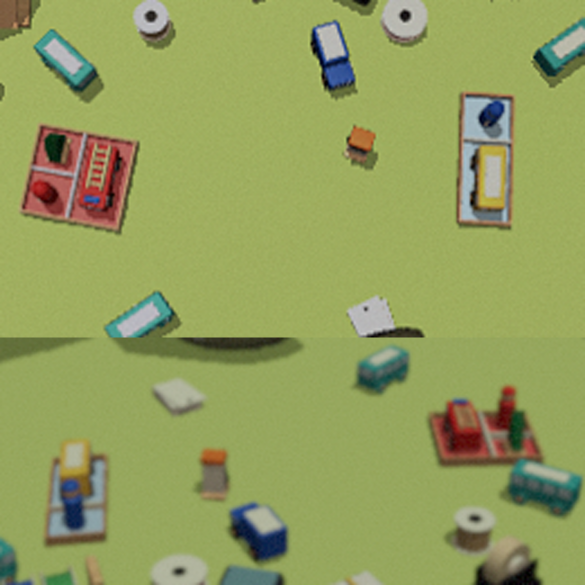

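All five stand within about 3 mm of their bay centres. The top crop shows the tree at (55,150), red doll (43,190), fire engine (100,175), blue doll (490,113) and bus (490,178). The van and pump haven't moved, so I'm handing in.

```bash
python3 -c "
from cell import manip
print(manip.sign_off())"
```

```text
the job is handed in; nothing more can be done
None
```

Both gift sets are made up, and I handed the job in at about 26 s; the sign-off reports no verdict.

- **Square box:** the fire engine is in the long bay, with the tree and the red doll in a small bay each.
- **Slim box:** the bus is in the long bay and the blue doll in the small bay.
- **Position check:** in the last top picture all five toys were within about 3 mm of their bay centres. Their tops were at 57–77 mm, which fits standing upright on the 4 mm floors.
- **Upright and clear:** both cameras show all five upright, and the arm is parked well away from everything.
- **Van and pump:** comparing the first and last pictures gave about half a pixel (roughly 1.5 mm) for both. It was equal in both, so I took it as an artefact of the method.
- **What disagreed:** the scene camera's first pose fits were poorer and differed from the top camera's by up to 9 mm. I relied mainly on the top camera, and every grasp closed at about the expected width.

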